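# Put the doming punches back in their graded rack

## Robot

A 6-joint arm with a two-finger parallel gripper is mounted at the origin on the work surface. World frame = base frame: x ahead of the robot, y to its left, z up, the work surface at z = 0. Lengths are in m, angles in degrees, forces in N, time in s.
With the tool pointing down it reaches from about 0.35 to 0.875 m from the base axis. Payload 4.2 kg.
Tool frame: the origin (TCP) lies at the very end of the fingers, on their centre line; the grasp point (between the pads) lies 19 mm behind it (r.hold_point_z is the distance from the TCP to the grasp point, in m); z points along the fingers, y is the direction in which the jaws open and shut (so a half turn about z gives the same grasp; the last joint's range is limited). The gripper opens to 87 mm and grips with 3 to 60 N. Pads are 19 mm wide; open, the fingers measure 117 mm over their backs; the gripper's body (75 mm by 190 mm) begins 51 mm behind the grasp point.
Start: joints at [86.322, 22.042, 0.453, 0, -68.411, -14.817], TCP at [0.198, 0.593, 0.223] pointing down, gripper open.
Joint ranges: [-179.83, 179.83], [-69.29, 118.12], [-61.27, 80.66], [-181.25, 117.63], [-171.15, -9.14], [-177.46, 177.46]. Speed limits (degrees/s): [159.86, 159.86, 180, 180, 180, 180].

## Interface

Orientations are given as a 3x3 rotation matrix whose columns are the frame's x, y, z axes.
In Python, from station import r, cams, ticket gives the robot as it stands.
- The arm moves only by the tool drive_tool, never from a script. Its argument "deltas" is a list of rows, each an object of numbers: "dx", "dy", "dz": the shift along the tool's x, y, z in m; "wx", "wy", "wz": the turn, a rotation vector about the tool's x, y, z in degrees. A call has 1 to 20 rows; each row is the pose to reach, as a shift and turn from the pose commanded when the call began, along the tool's axes at that moment; what a row does not reach only later rows make up. A row lasts 1/10 s, in which the tool goes at most 50 mm and 8.59 degrees, less where a joint would pass 70% of its speed; a pose out of reach is approached as far as the arm can. A call with a gripper value outside its range is refused whole. "gripper" is the opening, from 0 (shut) to 1 (fully open), set as the call begins (left out, the last holds). The fingers move at their own pace and stop on an object; the grip force is fixed at half the most. Time passes only in rows, so rows that repeat a pose let the fingers close. It gives the time, the measured TCP pose, the force and the opening at its end, in the units of the state.
- r.sense(): the state, without advancing time (a new reading comes with each control period).
- cams.capture(name): name is "scene" or "top" or "wrist"; returns the picture (420x560x3 uint8, red, green, blue); there is no depth.
- cams.camera_model(name): a dict with "intrinsics" (3x3 intrinsics, pixels), "distortion" ([k1, k2, p1, p2, k3] as OpenCV has them; the pictures are not rectified), "extrinsics" (4x4, takes a point from world to camera coordinates); the wrist camera has in their place "T_tool_cam" (4x4, takes a point from camera to tool coordinates, whose origin is the TCP and whose axes are the flange's). Camera axes: x right, y down, z forward; pixel columns grow to the right and rows downward; lengths in m; the calibration is good to about 2 mm. A picture is of the moment at which its call begins: read the wrist's pose just before it. camera_model takes no time and is no camera call.
- ticket.finish_job(): hands the job in, once; it reports no verdict.
The state is a dict: "time_s": time; "joints": joint angles; "joint_velocities": joint speeds; "effort": joint torques, N m; "tcp_pos": TCP position; "ee_rot": TCP orientation; "wrist_force": force on the tool from outside, world axes, zero at the start; "moment": the same for the moment, N m; "gripper_width": opening from 0.0 (shut) to 1.0 (fully open).
Only numpy, scipy, OpenCV 4.12 (cv2) and the standard library are available. Lean on these libraries where they do the work, as an engineer would, in place of code of your own. Each camera call takes 0.05 s, during which the arm holds its last target.

## Task

Two steel doming punches have been left standing on the bench. Put each back upright in the one hole of the beech rack that fits its diameter, lowered fully home to the bottom of the hole, and let go. The rack's beech strip may have slid along its channel, so feel for the hole with only light pressure, never lean hard on the rack, and leave the doming block, the bowl and the tin where they are.

Things in the scene. Friction and masses are not known exactly. Their poses are not given: they have to be found in the camera images.
- rack: aluminium channel screwed to the bench, 62 mm (x) by 288 mm (y, with screw tabs), walls 26 mm high, never moves. Origin: middle of its underside; y along the row of graded holes to the largest, z up. In it slides a beech strip, 52 mm wide, 216 long, top 56 mm above the bench. Its end holes, 44 mm beyond the 13 and 19 mm ones, are taken by 10 and 22 mm punches (fixed, 55 mm proud); the three others are empty.
- stop_13 (a point): mouth (strip top) of the 13 mm punch's hole as it would be with the strip against the rack's -y stop: x 0, y -54 mm in rack. Hole 1.2 mm wider than the punch, 1 mm chamfer, floor 40 mm below. The strip itself is NOT tracked: it, with all its holes, starts 3 to 20 mm from that stop, towards rack +y. It slides along rack y only, stiffly (about 6 N), between end stops, and stays where it is left.
- stop_16 (a point): mouth (strip top) of the 16 mm punch's hole as it would be with the strip against the rack's -y stop: x 0, y -10 mm in rack. Hole 1.2 mm wider than the punch, 1 mm chamfer, floor 40 mm below. The true hole starts 3 to 20 mm from this point along rack +y, the same shift as the others.
- stop_19 (a point): mouth (strip top) of the 19 mm punch's hole as it would be with the strip against the rack's -y stop: x 0, y 34 mm in rack. Hole 1.2 mm wider than the punch, 1 mm chamfer, floor 40 mm below. The true hole starts 3 to 20 mm from this point along rack +y. It is to stay empty.
- punch_a: a plain steel doming punch: a straight round rod 13 mm in diameter and 95 mm long, about 70 to 140 g, round top end, flat lower end (0.8 mm chamfer); starts standing on the bench on its flat end. Origin: centre of the flat lower end; z along the rod to the round end. Belongs in the 13 mm hole; it also drops loosely into the 16 and 19 mm holes, which is wrong.
- punch_b: a plain steel doming punch: a straight round rod 16 mm in diameter and 95 mm long, about 105 to 200 g, round top end, flat lower end (0.8 mm chamfer); starts standing on the bench on its flat end. Origin: centre of the flat lower end; z along the rod to the round end. Belongs in the 16 mm hole; it does not enter the 13 mm hole, and drops loosely into the 19 mm hole, which is wrong.
- doming_block: bystander: a loose steel doming block, a 50 mm cube with round hollows in its top, on the bench. Origin: centre of its underside; z up.
- bowl: bystander: a loose small turned wooden bowl, 110 mm across the rim and 45 mm high. Origin: centre of its underside; z up.
- tin: bystander: a loose ribbed tin can of pencils and tools, 90 mm across, 110 mm high (pencils up to 145 mm). Origin: centre of its underside; z up.

How it is judged (in metres and radians):
At the end, for the whole second after the job is handed in: The 13 mm punch stands in the 13 mm hole and the 16 mm punch in the 16 mm hole, each with its lower end within 3 mm of the hole's floor, upright within 0.1 rad, at rest and let go; wherever the strip then lies in its channel (z of punch_a in the frame of rack between 0.01 and 0.019 m and y of punch_a in the frame of rack between -0.0565 and -0.0315 m and x of punch_a in the frame of rack between -0.004 and 0.004 m and angle between each of punch_a, punch_b's own z axis and vertical below 0.1 rad and linear speed of each of punch_a, punch_b below 0.02 m/s and contact force between the fingers and punch_a below 0.1 N and z of punch_b in the frame of rack between 0.01 and 0.019 m and y of punch_b in the frame of rack between -0.0125 and 0.0125 m and x of punch_b in the frame of rack between -0.004 and 0.004 m and contact force between the fingers and punch_b below 0.1 N); the robot touches nothing.
It fails at once if a punch is forced against the rack with more than 40 N (contact force between any of punch_a, punch_b and rack above 40 N).
It fails at once if the fingers or arm press on the rack with more than 40 N (contact force between any of the fingers, the arm and rack above 40 N).
It fails at once if the doming block, bowl or tin is shifted by more than 15 mm (distance of any of doming_block, bowl, tin from where it was at the start of the episode above 0.015 m).
It also fails if it takes over 67 s, if anything falls off the work surface, if the arm or the gripper's body presses on something with over 40 N, if the wrist force passes 120 N, or if a joint passes its speed limit or range.

## Working session

There is one attempt and no reset: what is moved stays moved. The work goes in short steps, Python scripts to look and compute and a tool call to move; the robot and the scene stay as the last step left them, time stands still between calls to the robot, and variables do not carry over. Pictures are saved under pics/ and viewed, and the job is handed in when it is done.

Besides the shell and the picture viewer there is one more tool, called after "Request:" in YAML: its name, and indented under it one key for each argument. drive_tool: Moves the arm, as the interface text tells. Its arguments: {"type":"object","properties":{"deltas":{"type":"array","items":{"type":"object","properties":{"dx":{"type":"number"},"dy":{"type":"number"},"dz":{"type":"number"},"wx":{"type":"number"},"wy":{"type":"number"},"wz":{"type":"number"}}}},"gripper":{"type":"number"}},"required":["deltas"]}

```bash
ls; mkdir -p pics
python3 - <<'E'
from station import r,cams,ticket
import cv2
s=r.sense(); print(s, r.hold_point_z)
for n in("scene","top","wrist"):
    cv2.imwrite(f"pics/{n}0.png",cams.capture(n)[:,:,::-1])
    print(n,cams.camera_model(n))
E
```

```text
pics
{'time_s': 0.0, 'joints': array([ 8.63218354e+01,  2.20904216e+01,  3.79207083e-01, -3.08316647e-02,
       -6.84134926e+01, -1.48150299e+01]), 'joint_velocities': array([ 0.00805511, -0.02849421,  0.02835686,  0.04518381,  0.03822234,
       -0.076308  ]), 'effort': array([-5.48005446e-04, -3.90668964e+01,  1.87402761e+01,  4.21992436e+00,
        1.10252472e-02, -1.90599062e-04]), 'tcp_pos': array([0.19804123, 0.59213532, 0.22145453]), 'ee_rot': array([[ 9.48298373e-01, -3.17379563e-01, -6.38968410e-04],
       [-3.17380197e-01, -9.48295962e-01, -2.13991484e-03],
       [ 7.32340727e-05,  2.23207368e-03, -9.99997506e-01]]), 'wrist_force': array([-0.27890431, -0.32083099,  1.32020497]), 'moment': array([ 0.0268219 , -0.06522643, -0.015743  ]), 'gripper_width': 1.0011700459188486} 0.0187
scene {'intrinsics': array([[424.04082014,   0.        , 275.08828831],
       [  0.        , 424.04082014, 210.12268883],
       [  0.        ,   0.        ,   1.        ]]), 'distortion': array([-0.05366341,  0.        ,  0.        ,  0.        ,  0.        ]), 'extrinsics': array([[ 0.1015194
[... 664 characters left out ...]
8559457,  0.92511339],
       [ 0.        ,  0.        ,  0.        ,  1.        ]])}
wrist {'intrinsics': array([[298.61243643,   0.        , 278.57838509],
       [  0.        , 298.61243643, 207.96328354],
       [  0.        ,   0.        ,   1.        ]]), 'distortion': array([0.01549688, 0.        , 0.        , 0.        , 0.        ]), 'T_tool_cam': array([[ 4.27672127e-04, -9.66966316e-01, -2.54903826e-01,
         7.03680772e-02],
       [ 9.99999278e-01,  6.99885587e-04, -9.77207656e-04,
        -1.09464070e-04],
       [ 1.12333040e-03, -2.54903224e-01,  9.66965917e-01,
        -1.62355110e-01],
       [ 0.00000000e+00,  0.00000000e+00,  0.00000000e+00,
         1.00000000e+00]])}
```

View pics/scene0.png

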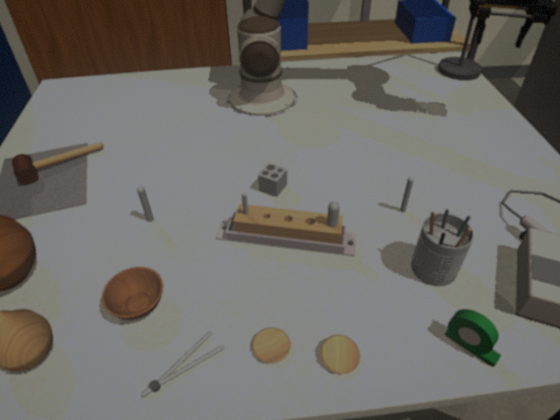

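View pics/top0.png

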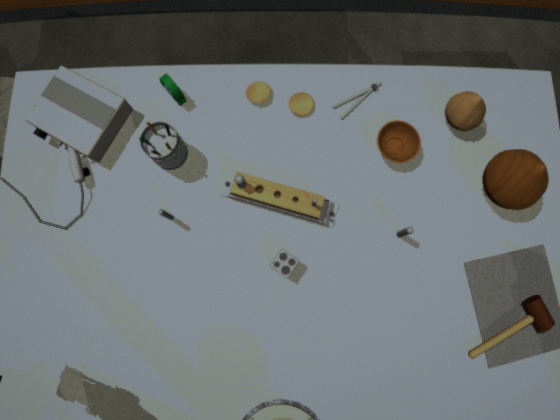

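View pics/wrist0.png

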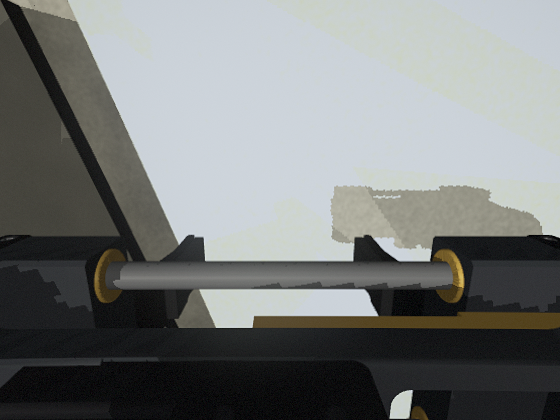

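Run:
```python
import cv2
import numpy as np
t=cv2.imread('pics/top0.png'); s=cv2.imread('pics/scene0.png')
def c(im,x,y,w,h,k): return cv2.resize(im[y:y+h,x:x+w],None,fx=k,fy=k,interpolation=cv2.INTER_CUBIC)
cv2.imwrite('pics/c1.png',c(t,210,160,140,75,5.7))
cv2.imwrite('pics/c2.png',np.hstack([c(t,150,195,50,50,8),c(t,385,210,50,50,8)]))
cv2.imwrite('pics/c3.png',c(s,210,160,160,100,5))
cv2.imwrite('pics/c4.png',np.hstack([c(s,125,175,50,55,8),c(s,385,165,50,55,8)]))
```

```text
(no output)
```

View pics/c1.png

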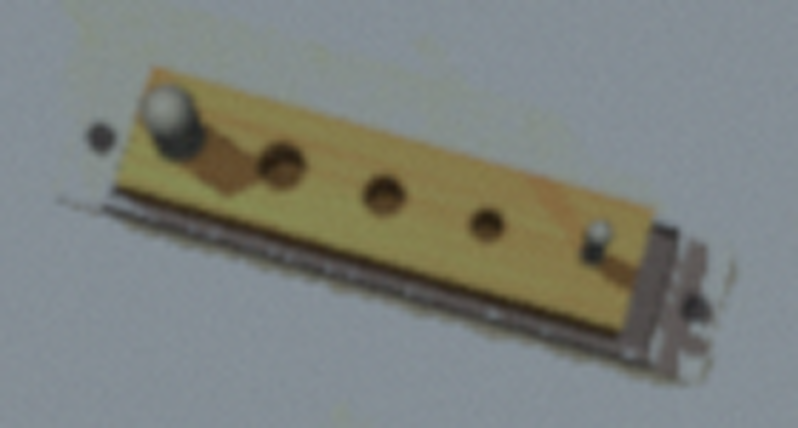

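View pics/c2.png

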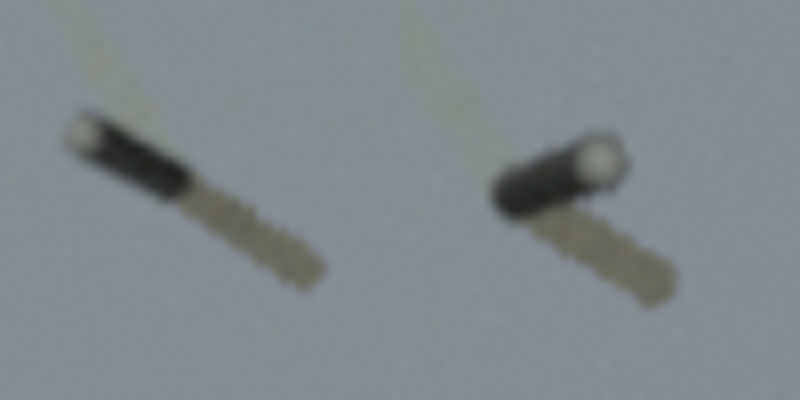

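View pics/c3.png

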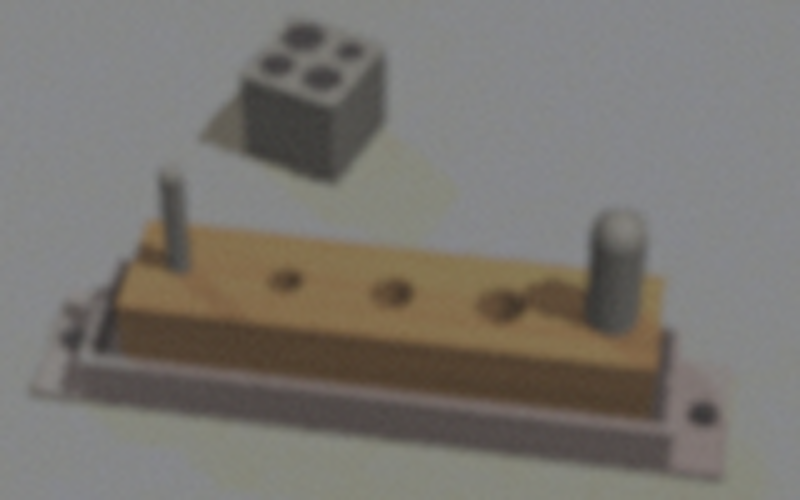

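View pics/c4.png

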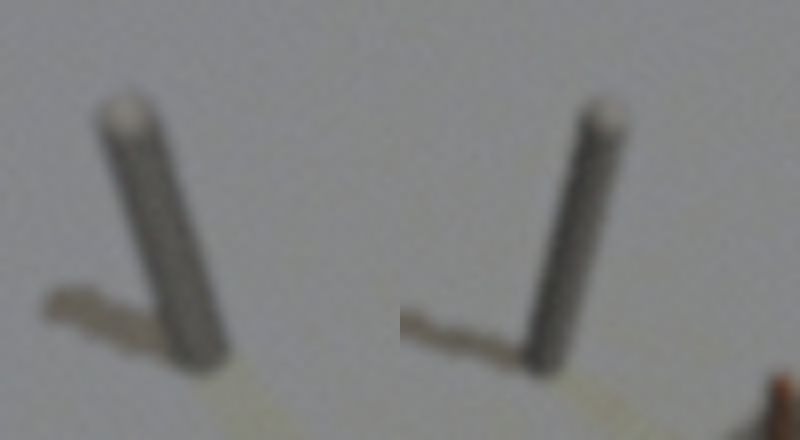

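```bash
cat > h.py <<'E'
import numpy as np, cv2
from station import r,cams,ticket
def ray(name,uv,s=None):
    m=cams.camera_model(name); K=m['intrinsics'];D=m['distortion']
    p=cv2.undistortPoints(np.array([[uv]],float),K,D)[0,0]
    d=np.array([p[0],p[1],1.])
    if name=='wrist':
        s=s or r.sense(); T=m['T_tool_cam']; R=s['ee_rot']
        return s['tcp_pos']+R@T[:3,3], R@T[:3,:3]@d
    E=m['extrinsics']; return -E[:3,:3].T@E[:3,3], E[:3,:3].T@d
def atz(name,uv,z,s=None):
    o,d=ray(name,uv,s); return o+d*(z-o[2])/d[2]
def proj(name,P,s=None):
    m=cams.camera_model(name); P=np.atleast_2d(np.array(P,float))
    if name=='wrist':
        s=s or r.sense(); T=m['T_tool_cam']; W=np.eye(4);W[:3,:3]=s['ee_rot'];W[:3,3]=s['tcp_pos'];E=np.linalg.inv(W@T)
    else: E=m['extrinsics']
    return cv2.projectPoints(P,cv2.Rodrigues(E[:3,:3])[0],E[:3,3],m['intrinsics'],m['distortion'])[0][:,0]
def crop(uv,x0,y0,k): return [x0+(uv[0]+.5)/k-.5,y0+(uv[1]+.5)/k-.5]
E
python3 - <<'E'
from h import *
np.set_printoptions(precision=4,suppress=True)
T={'h13':(487,225),'h16':(384,195),'h19':(282,165)}; S={'h13':(286,280),'h16':(392,293),'h19':(501,307)}
for n in T:
    print(n,atz('top',crop(T[n],210,160,5.7),.056),atz('scene',crop(S[n],210,160,5),.056))
print('a top',atz('top',crop((84,133),150,195,8),.0885),atz('scene',crop((205,112),385,165,8),.0885),atz('scene',crop((141,362),385,165,8),.0))
print('b top',atz('top',crop((200,157),385,210,8),.087),atz('scene',crop((128,114),125,175,8),.087),atz('scene',crop((201,358),125,175,8),.0))
print('block',atz('top',(285.5,263),.05)); print('tin',atz('top',(157,138),.11)); print('bowl',atz('top',(399,141),.045))
E
```

```text
h13 [ 0.572  -0.0331  0.056 ] [ 0.5729 -0.0317  0.056 ]
h16 [0.5845 0.0091 0.056 ] [0.5855 0.01   0.056 ]
h19 [0.597  0.0511 0.056 ] [0.5986 0.0522 0.056 ]
a top [0.5376 0.2732 0.0885] [0.5327 0.2746 0.0885] [0.5354 0.2734 0.    ]
b top [ 0.4978 -0.2898  0.087 ] [ 0.4932 -0.2881  0.087 ] [ 0.4967 -0.2882  0.    ]
block [ 0.4242 -0.0111  0.05  ]
tin [0.7039 0.2836 0.11  ]
bowl [ 0.7189 -0.2878  0.045 ]
```

Request:
drive_tool:
  deltas:
    - {"dx":0.02,"dy":0.01}
    - {"dx":0.06,"dy":0.03}
    - {"dx":0.105,"dy":0.05}
    - {"dx":0.15,"dy":0.07}
    - {"dx":0.195,"dy":0.09}
    - {"dx":0.24,"dy":0.11}
    - {"dx":0.285,"dy":0.13}
    - {"dx":0.33,"dy":0.15,"dz":0.01}
    - {"dx":0.37,"dy":0.17,"dz":0.025}
    - {"dx":0.4,"dy":0.185,"dz":0.04}
    - {"dx":0.415,"dy":0.193,"dz":0.055}
    - {"dx":0.4216,"dy":0.1953,"dz":0.063}
    - {"dx":0.4216,"dy":0.1953,"dz":0.063}
    - {"dx":0.4216,"dy":0.1953,"dz":0.063}
    - {"dx":0.4216,"dy":0.1953,"dz":0.063}

```text
schema error: expected keys dx, dy, dz, wx, wy, wz
```

Run:
```python
from h import *
s=r.sense();print(s['time_s'],s['tcp_pos'],s['joints'].round(1),s['wrist_force'])
cv2.imwrite('pics/w1.png',cams.capture('wrist')[:,:,::-1])
print(proj('wrist',[[.536,.2735,0],[.536,.2735,.0885]],s))
print(s['ee_rot'])
```

```text
0.15 [0.19809952 0.59229818 0.22172491] [ 86.3  22.1   0.4  -0.  -68.4 -14.8] [-0.61650202 -1.15266195 -1.158974  ]
[[ 494.74088093 -275.95714574]
 [ 600.79193132 -476.0257206 ]]
[[ 9.48310266e-01 -3.17344373e-01 -4.34879208e-04]
 [-3.17344657e-01 -9.48308932e-01 -1.59325830e-03]
 [ 9.32117186e-05  1.64890979e-03 -9.99998636e-01]]
```

View pics/w1.png

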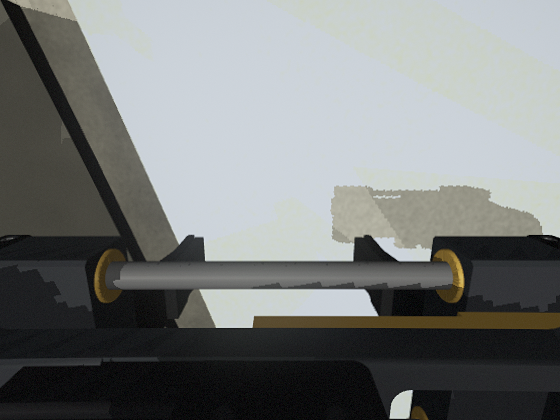

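All keys are needed in every row.

Request:
drive_tool:
  deltas:
    - {"dx":0.02,"dy":0.01,"dz":0,"wx":0,"wy":0,"wz":0}
    - {"dx":0.06,"dy":0.03,"dz":0,"wx":0,"wy":0,"wz":0}
    - {"dx":0.105,"dy":0.05,"dz":0,"wx":0,"wy":0,"wz":0}
    - {"dx":0.15,"dy":0.07,"dz":0,"wx":0,"wy":0,"wz":0}
    - {"dx":0.195,"dy":0.09,"dz":0,"wx":0,"wy":0,"wz":0}
    - {"dx":0.24,"dy":0.11,"dz":0,"wx":0,"wy":0,"wz":0}
    - {"dx":0.285,"dy":0.13,"dz":0,"wx":0,"wy":0,"wz":0}
    - {"dx":0.33,"dy":0.15,"dz":0.01,"wx":0,"wy":0,"wz":0}
    - {"dx":0.37,"dy":0.17,"dz":0.025,"wx":0,"wy":0,"wz":0}
    - {"dx":0.4,"dy":0.185,"dz":0.04,"wx":0,"wy":0,"wz":0}
    - {"dx":0.415,"dy":0.193,"dz":0.055,"wx":0,"wy":0,"wz":0}
    - {"dx":0.4216,"dy":0.1953,"dz":0.063,"wx":0,"wy":0,"wz":0}
    - {"dx":0.4216,"dy":0.1953,"dz":0.063,"wx":0,"wy":0,"wz":0}
    - {"dx":0.4216,"dy":0.1953,"dz":0.063,"wx":0,"wy":0,"wz":0}
    - {"dx":0.4216,"dy":0.1953,"dz":0.063,"wx":0,"wy":0,"wz":0}

```text
time_s: 1.7
tcp_pos: [0.5358, 0.2751, 0.1606]
ee_rot: [[0.949, -0.315, 0.001], [-0.315, -0.949, 0.001], [0.001, -0.002, -1.0]]
wrist_force: [-1.0, 1.0, -0.6]
gripper_width: 1.0
```

Run:
```python
from h import *
s=r.sense();print(s['time_s'],s['tcp_pos'],s['joints'].round(1),s['wrist_force'])
cv2.imwrite('pics/w2.png',cams.capture('wrist')[:,:,::-1])
print(proj('wrist',[[.536,.2735,0],[.536,.2735,.0885]],s))
print(s['ee_rot'])
```

```text
1.7 [0.53583178 0.2751402  0.16056826] [ 42.6  22.6  -8.    0.  -59.2  29. ] [-0.95166211  0.96160967 -0.60191902]
[[280.56304651 194.60482656]
 [280.96894373 217.3779208 ]]
[[ 0.94898766 -0.31530987  0.00145263]
 [-0.31531158 -0.9489875   0.00115203]
 [ 0.00101529 -0.00155129 -0.99999828]]
```

View pics/w2.png

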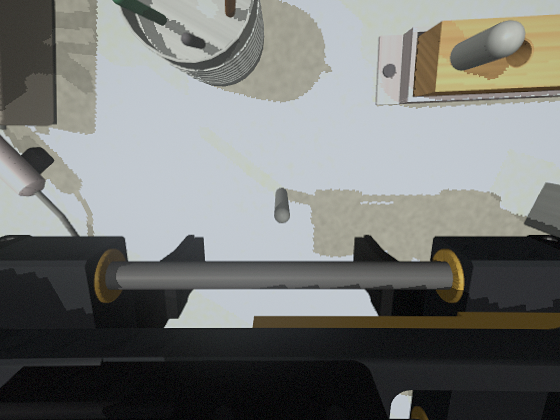

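Run:
```python
from h import *
t=cv2.imread('pics/w2.png')
cv2.imwrite('pics/c5.png',cv2.resize(t[170:250,240:340],None,fx=7,fy=7,interpolation=cv2.INTER_CUBIC))
s=r.sense()
print(proj('wrist',[s['tcp_pos'],s['tcp_pos']+[0,0,.0187]],s))
```

```text
[[279.02332413 253.48925094]
 [278.97740457 267.79878604]]
```

View pics/c5.png

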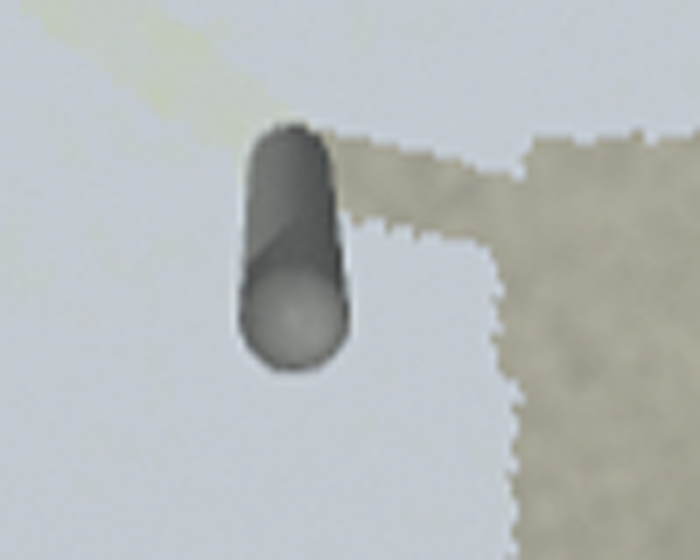

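Run:
```python
from h import *
s=r.sense();p=atz('wrist',crop((295,318),240,170,7),.0885,s);print(p, s['ee_rot'].T@(p-s['tcp_pos']))
```

```text
[0.53770432 0.27226079 0.0885    ] [0.00262045 0.00221949 0.07209884]
```

Request:
drive_tool:
  deltas:
    - {"dx":0.0023,"dy":0.0021,"dz":0.02,"wx":0,"wy":0,"wz":0}
    - {"dx":0.0023,"dy":0.0021,"dz":0.05,"wx":0,"wy":0,"wz":0}
    - {"dx":0.0023,"dy":0.0021,"dz":0.08,"wx":0,"wy":0,"wz":0}
    - {"dx":0.0023,"dy":0.0021,"dz":0.1,"wx":0,"wy":0,"wz":0}
    - {"dx":0.0023,"dy":0.0021,"dz":0.106,"wx":0,"wy":0,"wz":0}
    - {"dx":0.0023,"dy":0.0021,"dz":0.106,"wx":0,"wy":0,"wz":0}
    - {"dx":0.0023,"dy":0.0021,"dz":0.106,"wx":0,"wy":0,"wz":0}
    - {"dx":0.0023,"dy":0.0021,"dz":0.106,"wx":0,"wy":0,"wz":0}
  gripper: 0.5

```text
time_s: 2.55
tcp_pos: [0.5384, 0.2719, 0.0552]
ee_rot: [[0.949, -0.317, 0.003], [-0.317, -0.949, 0.002], [0.002, -0.003, -1.0]]
wrist_force: [0.4, -0.7, -0.8]
gripper_width: 0.507
```

Request:
drive_tool:
  deltas:
    - {"dx":0,"dy":0,"dz":0,"wx":0,"wy":0,"wz":0}
    - {"dx":0,"dy":0,"dz":0,"wx":0,"wy":0,"wz":0}
    - {"dx":0,"dy":0,"dz":0,"wx":0,"wy":0,"wz":0}
    - {"dx":0,"dy":0,"dz":0,"wx":0,"wy":0,"wz":0}
    - {"dx":0,"dy":0,"dz":0,"wx":0,"wy":0,"wz":0}
    - {"dx":0,"dy":0,"dz":0,"wx":0,"wy":0,"wz":0}
    - {"dx":0,"dy":0,"dz":0,"wx":0,"wy":0,"wz":0}
    - {"dx":0,"dy":0,"dz":0,"wx":0,"wy":0,"wz":0}
  gripper: 0.0

```text
time_s: 3.35
tcp_pos: [0.5377, 0.2711, 0.0536]
ee_rot: [[0.948, -0.317, 0.0], [-0.317, -0.948, 0.0], [0.0, -0.0, -1.0]]
wrist_force: [0.1, 0.4, -0.1]
gripper_width: 0.139
```

Run:
```python
from h import *
s=r.sense();print(s['time_s'],s['tcp_pos'],s['wrist_force'],s['gripper_width'],s['gripper_width']*87)
cv2.imwrite('pics/w3.png',cams.capture('wrist')[:,:,::-1])
```

```text
3.35 [0.5376747  0.27107107 0.05355911] [ 0.14967998  0.37811293 -0.1008678 ] 0.1388528949555529 12.080201861133101
```

View pics/w3.png

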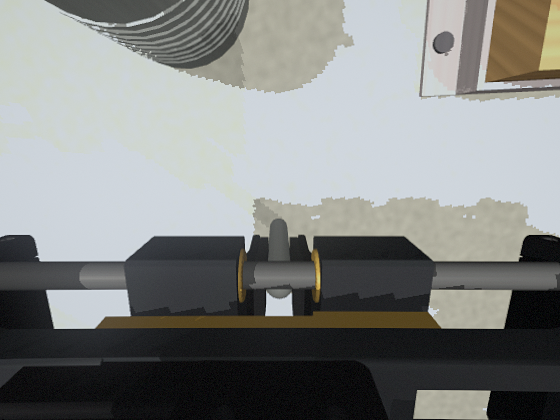

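Request:
drive_tool:
  deltas:
    - {"dx":0,"dy":0,"dz":-0.015,"wx":0,"wy":0,"wz":0}
    - {"dx":0,"dy":0,"dz":-0.05,"wx":0,"wy":0,"wz":0}
    - {"dx":0,"dy":0.005,"dz":-0.09,"wx":0,"wy":0,"wz":2}
    - {"dx":0.005,"dy":0.02,"dz":-0.125,"wx":0,"wy":0,"wz":8}
    - {"dx":0.02,"dy":0.045,"dz":-0.145,"wx":0,"wy":0,"wz":16}
    - {"dx":0.035,"dy":0.075,"dz":-0.15,"wx":0,"wy":0,"wz":24}
    - {"dx":0.05,"dy":0.11,"dz":-0.15,"wx":0,"wy":0,"wz":32}
    - {"dx":0.067,"dy":0.145,"dz":-0.15,"wx":0,"wy":0,"wz":40}
    - {"dx":0.083,"dy":0.18,"dz":-0.15,"wx":0,"wy":0,"wz":48}
    - {"dx":0.1,"dy":0.215,"dz":-0.15,"wx":0,"wy":0,"wz":56}
    - {"dx":0.113,"dy":0.245,"dz":-0.15,"wx":0,"wy":0,"wz":64}
    - {"dx":0.123,"dy":0.265,"dz":-0.15,"wx":0,"wy":0,"wz":72}
    - {"dx":0.128,"dy":0.275,"dz":-0.145,"wx":0,"wy":0,"wz":80}
    - {"dx":0.1289,"dy":0.2769,"dz":-0.135,"wx":0,"wy":0,"wz":85}
    - {"dx":0.1289,"dy":0.2769,"dz":-0.12,"wx":0,"wy":0,"wz":88.3}
    - {"dx":0.1289,"dy":0.2769,"dz":-0.11,"wx":0,"wy":0,"wz":88.3}
    - {"dx":0.1289,"dy":0.2769,"dz":-0.1,"wx":0,"wy":0,"wz":88.3}
    - {"dx":0.1289,"dy":0.2769,"dz":-0.1,"wx":0,"wy":0,"wz":88.3}
    - {"dx":0.1289,"dy":0.2769,"dz":-0.1,"wx":0,"wy":0,"wz":88.3}
    - {"dx":0.1289,"dy":0.2769,"dz":-0.1,"wx":0,"wy":0,"wz":88.3}

```text
time_s: 5.4
tcp_pos: [0.5726, -0.0323, 0.1543]
ee_rot: [[-0.288, -0.958, 0.001], [-0.958, 0.288, 0.0], [-0.0, -0.001, -1.0]]
wrist_force: [0.9, 0.8, -0.8]
gripper_width: 0.138
```

Run:
```python
from h import *
s=r.sense();print(s['time_s'],s['tcp_pos'],s['wrist_force'],s['gripper_width'],s['joints'].round(1)); print(s['ee_rot'])
for n in ('wrist','top','scene'): cv2.imwrite(f'pics/{n}4.png',cams.capture(n)[:,:,::-1])
t=cv2.imread('pics/wrist4.png')
cv2.imwrite('pics/c6.png',cv2.resize(t[120:260,190:370],None,fx=4,fy=4,interpolation=cv2.INTER_CUBIC))
t=cv2.imread('pics/scene4.png')
cv2.imwrite('pics/c7.png',cv2.resize(t[140:260,210:370],None,fx=5,fy=5,interpolation=cv2.INTER_CUBIC))
```

```text
5.4 [ 0.57255733 -0.03225284  0.15425228] [ 0.86977108  0.76717895 -0.76818582] 0.13786881615009297 [ 13.   20.3 -12.6   0.  -56.9 -29.7]
[[-2.88212551e-01 -9.57565421e-01  1.41051417e-03]
 [-9.57566349e-01  2.88212914e-01  5.66148197e-05]
 [-4.60740793e-04 -1.33434380e-03 -9.99999004e-01]]
```

View pics/wrist4.png

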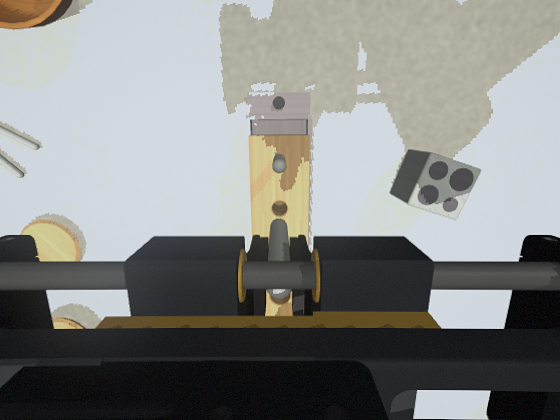

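View pics/c6.png

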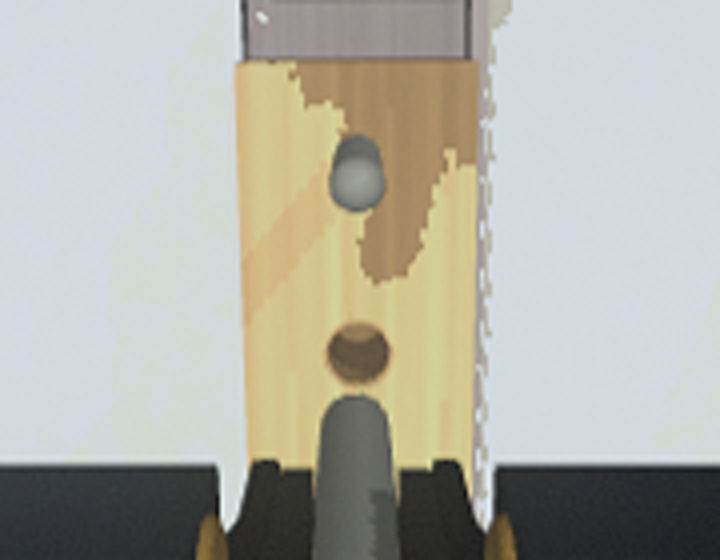

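View pics/c7.png

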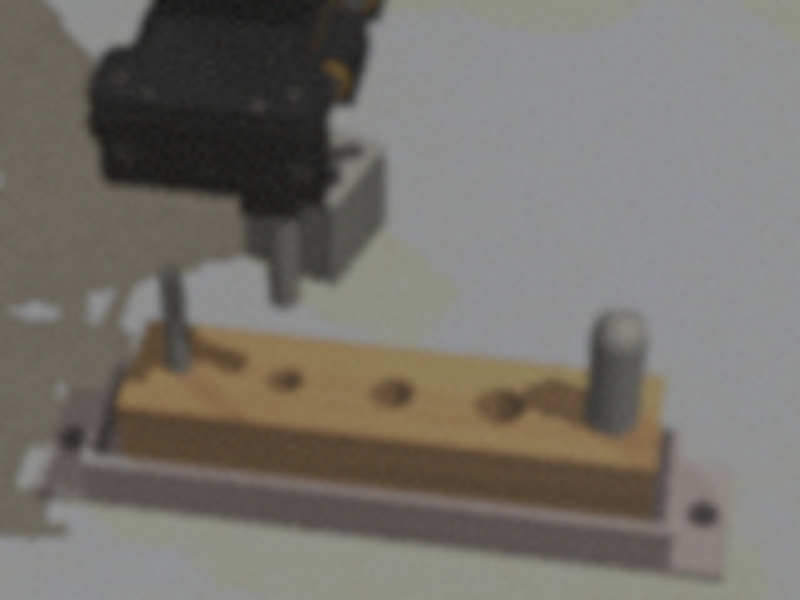

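Run:
```python
from h import *
s=dict(r.sense()); R=s['ee_rot']
h=atz('wrist',crop((358.5,353),190,120,4),.056,s); print('hole',h,'rel tool',R.T@(h-s['tcp_pos']))
for lab,uv in(('holetop',(358.5,322)),('holebot',(358.5,384)),('L',(327,353)),('Rr',(390,353))):
    print(lab,R.T@(atz('wrist',crop(uv,190,120,4),.056,s)-s['tcp_pos']))
e=atz('wrist',crop((355,395),190,120,4),s['tcp_pos'][2]-.0536,s); print('punch far edge rel tool',R.T@(e-s['tcp_pos']))
# side edges of punch at rim region
for u in (319,391): print(R.T@(atz('wrist',crop((u,425),190,120,4),s['tcp_pos'][2]-.0536,s)-s['tcp_pos']))
h19=[];
```

```text
hole [ 0.57260896 -0.03281629  0.056     ] rel tool [ 0.0004639  -0.00028045  0.09816851]
holetop [ 0.00765177 -0.00028768  0.09816471]
holebot [-0.00682389 -0.00027313  0.09817235]
L [ 0.00045767 -0.00738847  0.0981763 ]
Rr [0.00047013 0.00682688 0.09816072]
punch far edge rel tool [ 0.00407459 -0.00101517  0.053599  ]
[-0.00188734 -0.00785661  0.05360965]
[-0.00187385  0.00582857  0.05359464]
```

Request:
drive_tool:
  deltas:
    - {"dx":0.001,"dy":0.0003,"dz":0.01,"wx":0,"wy":0,"wz":0}
    - {"dx":0.0015,"dy":0.0005,"dz":0.02,"wx":0,"wy":0,"wz":0}
    - {"dx":0.0015,"dy":0.0005,"dz":0.025,"wx":0,"wy":0,"wz":0}
    - {"dx":0.0015,"dy":0.0005,"dz":0.025,"wx":0,"wy":0,"wz":0}
    - {"dx":0.0015,"dy":0.0005,"dz":0.025,"wx":0,"wy":0,"wz":0}

```text
time_s: 6.05
tcp_pos: [0.5711, -0.0338, 0.1283]
ee_rot: [[-0.289, -0.957, -0.0], [-0.957, 0.289, -0.0], [0.0, 0.0, -1.0]]
wrist_force: [0.3, 0.9, -0.3]
gripper_width: 0.138
```

Run:
```python
from h import *
s=r.sense();print(s['time_s'],s['tcp_pos'],s['wrist_force']); print(s['ee_rot'])
import pickle; pickle.dump(dict(s),open('s5.pkl','wb'))
for n in ('wrist','scene'): cv2.imwrite(f'pics/{n}5.png',cams.capture(n)[:,:,::-1])
t=cv2.imread('pics/wrist5.png')
cv2.imwrite('pics/c8.png',cv2.resize(t[180:260,230:330],None,fx=7,fy=7,interpolation=cv2.INTER_CUBIC))
t=cv2.imread('pics/scene5.png')
cv2.imwrite('pics/c9.png',cv2.resize(t[170:250,220:320],None,fx=7,fy=7,interpolation=cv2.INTER_CUBIC))
```

```text
6.05 [ 0.57114641 -0.03380759  0.12830167] [ 0.25482528  0.92155494 -0.27620823]
[[-2.88792353e-01 -9.57391661e-01 -4.28441339e-04]
 [-9.57391661e-01  2.88792495e-01 -3.18275776e-04]
 [ 4.28445218e-04  3.18270555e-04 -9.99999858e-01]]
```

View pics/c8.png

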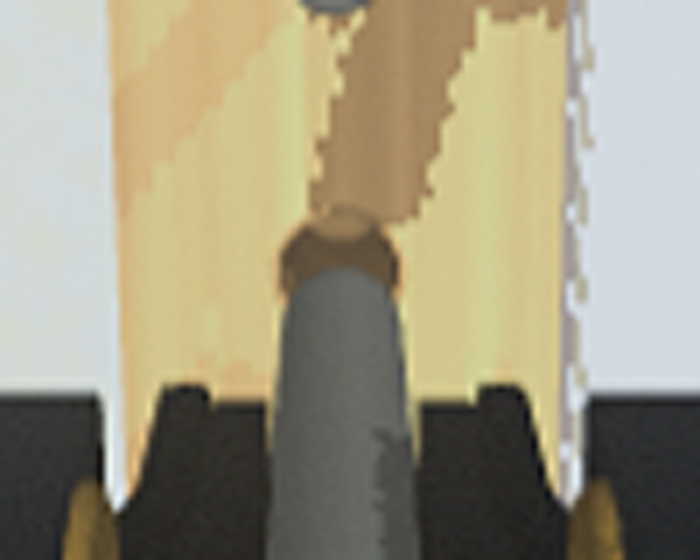

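View pics/c9.png

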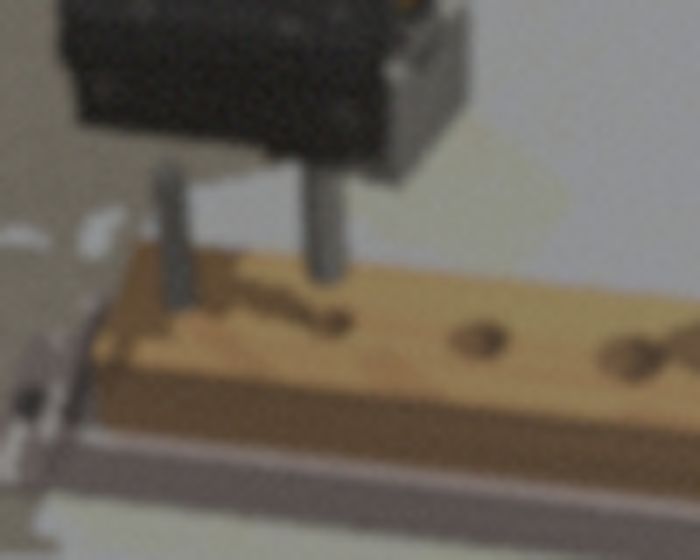

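Run:
```python
from h import *
import pickle; s=pickle.load(open('s5.pkl','rb'));R=s['ee_rot'];t=s['tcp_pos']
for uv in((341,207),(341,268),(281,268),(401,268)): print('hole',(R.T@(atz('wrist',crop(uv,230,180,7),.056,s)-t)*1e3).round(2))
zb=t[2]-.0536
for uv in((343,267),(288,300),(401,300)): print('punch',zb,(R.T@(atz('wrist',crop(uv,230,180,7),zb,s)-t)*1e3).round(2))
h=t+R@np.array([.0,0,0])
# predicted hole from earlier
hh=np.array([0.57260896,-0.03281629,.056]);print((R.T@(hh-t)*1e3).round(2), proj('wrist',hh,s))
for r_ in (.0071,.0081):
  a=np.linspace(0,2*np.pi,9)[:8]; P=hh+r_*(np.outer(np.cos(a),R[:,0])+np.outer(np.sin(a),R[:,1]))
  print(((proj('wrist',P,s)-[230,180]+.5)*7-.5).round(0).tolist())
```

```text
hole [ 6.25 -1.11 72.3 ]
hole [-1.15 -1.11 72.3 ]
hole [-1.15 -8.14 72.3 ]
hole [-1.15  5.92 72.3 ]
punch 0.07470166663330371 [ 4.59 -0.87 53.6 ]
punch 0.07470166663330371 [ 0.86 -6.82 53.6 ]
punch 0.07470166663330371 [ 0.87  5.41 53.6 ]
[-1.4  -1.14 72.3 ] [[278.25330731 218.15188439]]
[[341.0, 212.0], [384.0, 229.0], [401.0, 270.0], [383.0, 311.0], [341.0, 328.0], [298.0, 311.0], [280.0, 270.0], [298.0, 229.0]]
[[341.0, 203.0], [390.0, 223.0], [410.0, 270.0], [389.0, 317.0], [341.0, 336.0], [292.0, 317.0], [272.0, 270.0], [292.0, 223.0]]
```

Request:
drive_tool:
  deltas:
    - {"dx":0.0007,"dy":-0.0002,"dz":0.005,"wx":0,"wy":0,"wz":0}
    - {"dx":0.0007,"dy":-0.0002,"dz":0.01,"wx":0,"wy":0,"wz":0}
    - {"dx":0.0007,"dy":-0.0002,"dz":0.014,"wx":0,"wy":0,"wz":0}
    - {"dx":0.0007,"dy":-0.0002,"dz":0.016,"wx":0,"wy":0,"wz":0}
    - {"dx":0.0007,"dy":-0.0002,"dz":0.0175,"wx":0,"wy":0,"wz":0}
    - {"dx":0.0007,"dy":-0.0002,"dz":0.019,"wx":0,"wy":0,"wz":0}
    - {"dx":0.0007,"dy":-0.0002,"dz":0.0203,"wx":0,"wy":0,"wz":0}
    - {"dx":0.0007,"dy":-0.0002,"dz":0.021,"wx":0,"wy":0,"wz":0}
    - {"dx":0.0007,"dy":-0.0002,"dz":0.021,"wx":0,"wy":0,"wz":0}

```text
time_s: 7.05
tcp_pos: [0.5711, -0.0345, 0.1075]
ee_rot: [[-0.289, -0.957, -0.0], [-0.957, 0.289, -0.0], [0.0, 0.0, -1.0]]
wrist_force: [-0.2, -0.4, -0.5]
gripper_width: 0.139
```

Run:
```python
from h import *
s=r.sense();print(s['time_s'],s['tcp_pos'],s['wrist_force'],s['moment'])
for n in ('wrist',): cv2.imwrite(f'pics/{n}6.png',cams.capture(n)[:,:,::-1])
t=cv2.imread('pics/wrist6.png')
cv2.imwrite('pics/c10.png',cv2.resize(t[180:260,230:330],None,fx=7,fy=7,interpolation=cv2.INTER_CUBIC))
```

```text
7.05 [ 0.57108795 -0.03447793  0.10751045] [-0.19412163 -0.39247799 -0.5162478 ] [ 0.10608223 -0.0799901  -0.02417902]
```

View pics/c10.png

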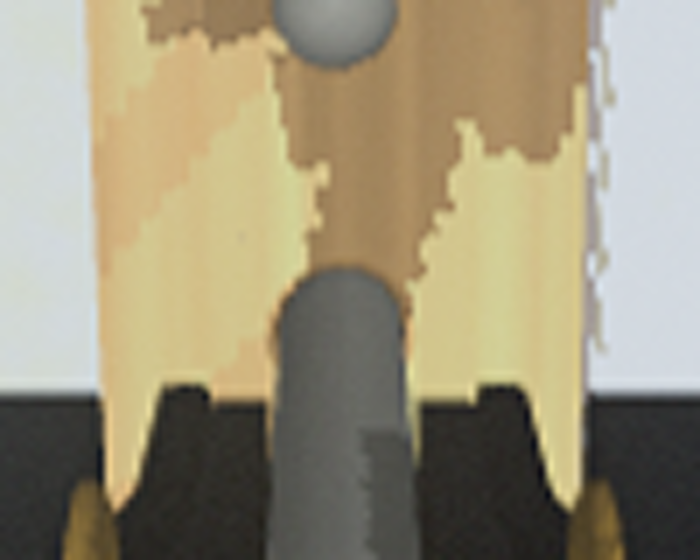

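Request:
drive_tool:
  deltas:
    - {"dx":0,"dy":0,"dz":0.002,"wx":0,"wy":0,"wz":0}
    - {"dx":0,"dy":0,"dz":0.004,"wx":0,"wy":0,"wz":0}
    - {"dx":0,"dy":0,"dz":0.006,"wx":0,"wy":0,"wz":0}
    - {"dx":0,"dy":0,"dz":0.006,"wx":0,"wy":0,"wz":0}

```text
time_s: 7.5
tcp_pos: [0.571, -0.0344, 0.1012]
ee_rot: [[-0.289, -0.957, -0.0], [-0.957, 0.289, 0.0], [0.0, 0.0, -1.0]]
wrist_force: [-0.6, 0.3, -1.7]
gripper_width: 0.137
```

Request:
drive_tool:
  deltas:
    - {"dx":0,"dy":0,"dz":0.003,"wx":0,"wy":0,"wz":0}
    - {"dx":0,"dy":0,"dz":0.006,"wx":0,"wy":0,"wz":0}
    - {"dx":0,"dy":0,"dz":0.009,"wx":0,"wy":0,"wz":0}
    - {"dx":0,"dy":0,"dz":0.012,"wx":0,"wy":0,"wz":0}
    - {"dx":0,"dy":0,"dz":0.014,"wx":0,"wy":0,"wz":0}
    - {"dx":0,"dy":0,"dz":0.014,"wx":0,"wy":0,"wz":0}

```text
time_s: 8.1
tcp_pos: [0.571, -0.0344, 0.0872]
ee_rot: [[-0.289, -0.957, -0.0], [-0.957, 0.289, 0.0], [0.0, 0.0, -1.0]]
wrist_force: [0.7, 0.2, -1.0]
gripper_width: 0.139
```

Request:
drive_tool:
  deltas:
    - {"dx":0,"dy":0,"dz":0.003,"wx":0,"wy":0,"wz":0}
    - {"dx":0,"dy":0,"dz":0.006,"wx":0,"wy":0,"wz":0}
    - {"dx":0,"dy":0,"dz":0.009,"wx":0,"wy":0,"wz":0}
    - {"dx":0,"dy":0,"dz":0.012,"wx":0,"wy":0,"wz":0}
    - {"dx":0,"dy":0,"dz":0.014,"wx":0,"wy":0,"wz":0}
    - {"dx":0,"dy":0,"dz":0.0155,"wx":0,"wy":0,"wz":0}
    - {"dx":0,"dy":0,"dz":0.0165,"wx":0,"wy":0,"wz":0}
    - {"dx":0,"dy":0,"dz":0.0165,"wx":0,"wy":0,"wz":0}

```text
time_s: 8.9
tcp_pos: [0.5711, -0.0344, 0.0709]
ee_rot: [[-0.289, -0.957, 0.0], [-0.957, 0.289, 0.0], [-0.0, 0.0, -1.0]]
wrist_force: [-0.4, 0.1, -2.0]
gripper_width: 0.138
```

Request:
drive_tool:
  deltas:
    - {"dx":0,"dy":0,"dz":0,"wx":0,"wy":0,"wz":0}
    - {"dx":0,"dy":0,"dz":0,"wx":0,"wy":0,"wz":0}
    - {"dx":0,"dy":0,"dz":0,"wx":0,"wy":0,"wz":0}
    - {"dx":0,"dy":0,"dz":0,"wx":0,"wy":0,"wz":0}
    - {"dx":0,"dy":0,"dz":0,"wx":0,"wy":0,"wz":0}
    - {"dx":0,"dy":0,"dz":-0.01,"wx":0,"wy":0,"wz":0}
    - {"dx":0,"dy":0,"dz":-0.04,"wx":0,"wy":0,"wz":0}
    - {"dx":0,"dy":0,"dz":-0.08,"wx":0,"wy":0,"wz":0}
    - {"dx":0,"dy":0,"dz":-0.11,"wx":0,"wy":0,"wz":0}
    - {"dx":0,"dy":0,"dz":-0.12,"wx":0,"wy":0,"wz":0}
    - {"dx":0,"dy":0,"dz":-0.12,"wx":0,"wy":0,"wz":0}
  gripper: 0.5

```text
time_s: 10.0
tcp_pos: [0.5719, -0.0343, 0.1932]
ee_rot: [[-0.289, -0.957, 0.004], [-0.957, 0.289, 0.001], [-0.002, -0.004, -1.0]]
wrist_force: [0.3, -0.5, -0.1]
gripper_width: 0.502
```

Run:
```python
from h import *
s=dict(r.sense());print(s['time_s'],s['tcp_pos'],s['gripper_width'])
print(s['ee_rot'])
import pickle; pickle.dump(s,open('s7.pkl','wb'))
cv2.imwrite('pics/wrist7.png',cams.capture('wrist')[:,:,::-1])
t=cams.capture('scene')[:,:,::-1]
cv2.imwrite('pics/c11.png',cv2.resize(t[140:260,210:370],None,fx=5,fy=5,interpolation=cv2.INTER_CUBIC))
# move to b
b=np.array([.4965,-.2888]);print(s['ee_rot'].T@np.append(b-s['tcp_pos'][:2],0))
```

```text
10.0 [ 0.57189289 -0.03430735  0.19317654] 0.5021038356023464
[[-2.88973857e-01 -9.57327700e-01  4.21716335e-03]
 [-9.57334656e-01  2.88980074e-01  9.34710541e-04]
 [-2.11350047e-03 -3.76712972e-03 -9.99990671e-01]]
[ 0.26542121 -0.0013676  -0.00055582]
```

View pics/wrist7.png

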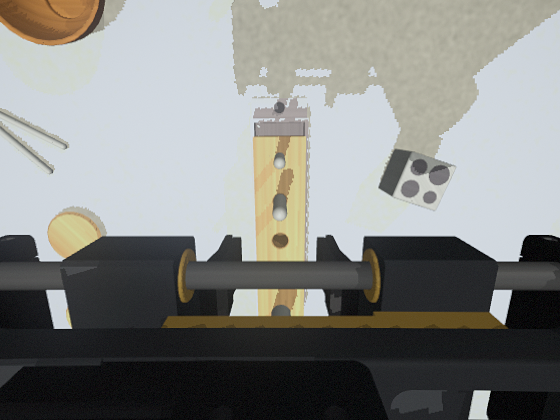

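View pics/c11.png

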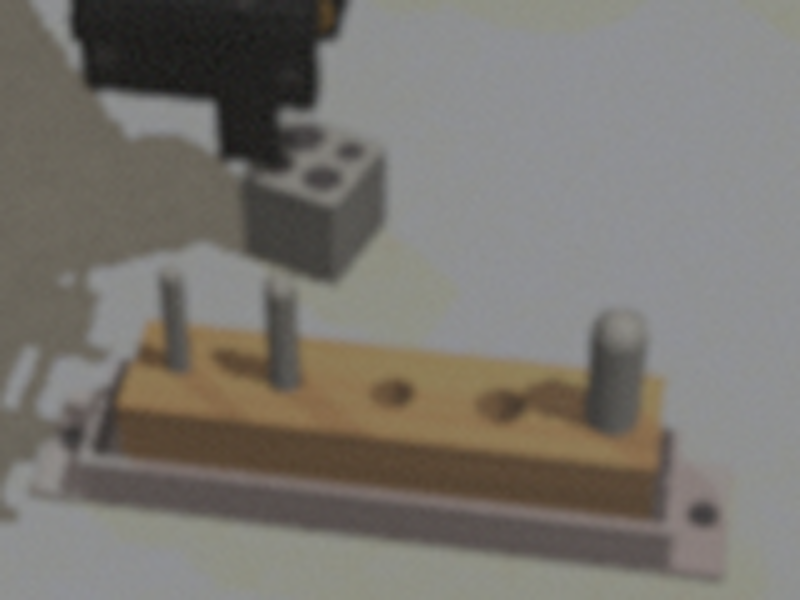

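Request:
drive_tool:
  deltas:
    - {"dx":0.015,"dy":0,"dz":0,"wx":0,"wy":0,"wz":0}
    - {"dx":0.05,"dy":0,"dz":0,"wx":0,"wy":0,"wz":0}
    - {"dx":0.095,"dy":0,"dz":0,"wx":0,"wy":0,"wz":0}
    - {"dx":0.14,"dy":0,"dz":0,"wx":0,"wy":0,"wz":0}
    - {"dx":0.185,"dy":-0.001,"dz":0.01,"wx":0,"wy":0,"wz":0}
    - {"dx":0.225,"dy":-0.001,"dz":0.02,"wx":0,"wy":0,"wz":0}
    - {"dx":0.25,"dy":-0.0014,"dz":0.028,"wx":0,"wy":0,"wz":0}
    - {"dx":0.262,"dy":-0.0014,"dz":0.032,"wx":0,"wy":0,"wz":0}
    - {"dx":0.265,"dy":-0.0014,"dz":0.033,"wx":0,"wy":0,"wz":0}
    - {"dx":0.265,"dy":-0.0014,"dz":0.033,"wx":0,"wy":0,"wz":0}
    - {"dx":0.265,"dy":-0.0014,"dz":0.033,"wx":0,"wy":0,"wz":0}
    - {"dx":0.265,"dy":-0.0014,"dz":0.033,"wx":0,"wy":0,"wz":0}

```text
time_s: 11.3
tcp_pos: [0.4965, -0.2877, 0.1585]
ee_rot: [[-0.287, -0.958, 0.001], [-0.958, 0.287, -0.0], [-0.0, -0.001, -1.0]]
wrist_force: [0.6, -0.6, 1.1]
gripper_width: 0.499
```

Run:
```python
from h import *
s=dict(r.sense());print(s['time_s'],s['tcp_pos'],s['gripper_width'])
import pickle; pickle.dump(s,open('s8.pkl','wb'))
t=cams.capture('wrist')[:,:,::-1]
cv2.imwrite('pics/wrist8.png',t)
cv2.imwrite('pics/c12.png',cv2.resize(t[170:250,230:330],None,fx=7,fy=7,interpolation=cv2.INTER_CUBIC))
```

```text
11.3 [ 0.49650855 -0.28765413  0.15847836] 0.4986174464707776
```

View pics/c12.png

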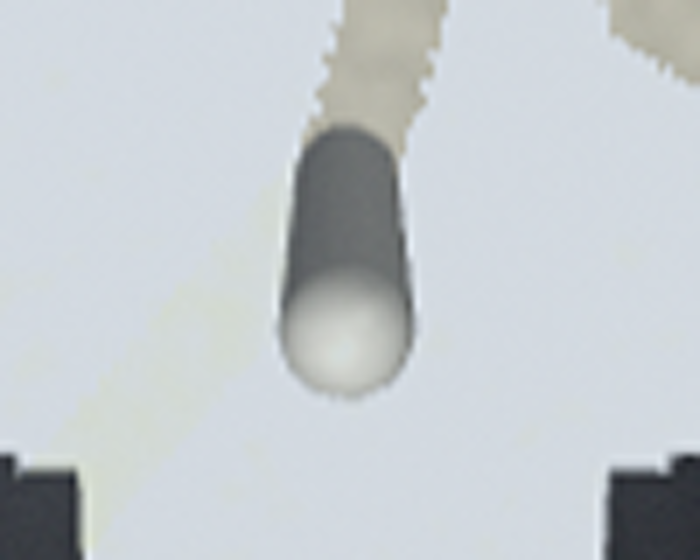

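Run:
```python
from h import *
import pickle; s=pickle.load(open('s8.pkl','rb'));p=atz('wrist',crop((346,331),230,170,7),.087,s);print(p, s['ee_rot'].T@(p-s['tcp_pos']))
```

```text
[ 0.49708399 -0.28777231  0.087     ] [-4.83281439e-05 -5.26637050e-04  7.14788175e-02]
```

Request:
drive_tool:
  deltas:
    - {"dx":0.001,"dy":0,"dz":0.02,"wx":0,"wy":0,"wz":0}
    - {"dx":0.001,"dy":0,"dz":0.05,"wx":0,"wy":0,"wz":0}
    - {"dx":0.001,"dy":0,"dz":0.08,"wx":0,"wy":0,"wz":0}
    - {"dx":0.001,"dy":0,"dz":0.098,"wx":0,"wy":0,"wz":0}
    - {"dx":0.001,"dy":0,"dz":0.104,"wx":0,"wy":0,"wz":0}
    - {"dx":0.001,"dy":0,"dz":0.104,"wx":0,"wy":0,"wz":0}
    - {"dx":0.001,"dy":0,"dz":0.104,"wx":0,"wy":0,"wz":0}
    - {"dx":0.001,"dy":0,"dz":0.104,"wx":0,"wy":0,"wz":0}
  gripper: 0.5

```text
time_s: 12.15
tcp_pos: [0.4966, -0.2897, 0.0555]
ee_rot: [[-0.289, -0.957, 0.003], [-0.957, 0.289, -0.001], [0.0, -0.003, -1.0]]
wrist_force: [0.2, 1.1, -0.1]
gripper_width: 0.502
```

Request:
drive_tool:
  deltas:
    - {"dx":0,"dy":0,"dz":0,"wx":0,"wy":0,"wz":0}
    - {"dx":0,"dy":0,"dz":0,"wx":0,"wy":0,"wz":0}
    - {"dx":0,"dy":0,"dz":0,"wx":0,"wy":0,"wz":0}
    - {"dx":0,"dy":0,"dz":0,"wx":0,"wy":0,"wz":0}
    - {"dx":0,"dy":0,"dz":0,"wx":0,"wy":0,"wz":0}
    - {"dx":0,"dy":0,"dz":0,"wx":0,"wy":0,"wz":0}
    - {"dx":0,"dy":0,"dz":0,"wx":0,"wy":0,"wz":0}
    - {"dx":0,"dy":0,"dz":0,"wx":0,"wy":0,"wz":0}
  gripper: 0.0

```text
time_s: 12.95
tcp_pos: [0.4956, -0.2896, 0.0541]
ee_rot: [[-0.289, -0.957, 0.0], [-0.957, 0.289, -0.0], [0.0, -0.0, -1.0]]
wrist_force: [0.2, 0.7, 1.3]
gripper_width: 0.175
```

Run:
```python
from h import *
s=dict(r.sense());print(s['time_s'],s['tcp_pos'],s['wrist_force'],s['gripper_width']*87)
a=np.array([.5711,-.0344]) # tcp when a was home
u=np.array([.289,.957])
tgt=a+.044*u; print(tgt, s['ee_rot'].T@np.append(tgt-s['tcp_pos'][:2],0))
```

```text
12.95 [ 0.49560915 -0.28958393  0.05413941] [0.15767361 0.66893396 1.27857241] 15.203543119477171
[0.583816 0.007708] [-3.10098124e-01  1.44569891e-03 -2.42663125e-05]
```

Request:
drive_tool:
  deltas:
    - {"dx":0,"dy":0,"dz":-0.015,"wx":0,"wy":0,"wz":0}
    - {"dx":0,"dy":0,"dz":-0.05,"wx":0,"wy":0,"wz":0}
    - {"dx":-0.005,"dy":0,"dz":-0.09,"wx":0,"wy":0,"wz":0}
    - {"dx":-0.02,"dy":0,"dz":-0.125,"wx":0,"wy":0,"wz":0}
    - {"dx":-0.05,"dy":0,"dz":-0.145,"wx":0,"wy":0,"wz":0}
    - {"dx":-0.085,"dy":0,"dz":-0.15,"wx":0,"wy":0,"wz":0}
    - {"dx":-0.125,"dy":0,"dz":-0.15,"wx":0,"wy":0,"wz":0}
    - {"dx":-0.165,"dy":0.001,"dz":-0.15,"wx":0,"wy":0,"wz":0}
    - {"dx":-0.205,"dy":0.001,"dz":-0.15,"wx":0,"wy":0,"wz":0}
    - {"dx":-0.245,"dy":0.001,"dz":-0.15,"wx":0,"wy":0,"wz":0}
    - {"dx":-0.275,"dy":0.001,"dz":-0.15,"wx":0,"wy":0,"wz":0}
    - {"dx":-0.295,"dy":0.0014,"dz":-0.15,"wx":0,"wy":0,"wz":0}
    - {"dx":-0.306,"dy":0.0014,"dz":-0.15,"wx":0,"wy":0,"wz":0}
    - {"dx":-0.31,"dy":0.0014,"dz":-0.14,"wx":0,"wy":0,"wz":0}
    - {"dx":-0.31,"dy":0.0014,"dz":-0.12,"wx":0,"wy":0,"wz":0}
    - {"dx":-0.31,"dy":0.0014,"dz":-0.1,"wx":0,"wy":0,"wz":0}
    - {"dx":-0.31,"dy":0.0014,"dz":-0.08,"wx":0,"wy":0,"wz":0}
    - {"dx":-0.31,"dy":0.0014,"dz":-0.075,"wx":0,"wy":0,"wz":0}
    - {"dx":-0.31,"dy":0.0014,"dz":-0.075,"wx":0,"wy":0,"wz":0}
    - {"dx":-0.31,"dy":0.0014,"dz":-0.075,"wx":0,"wy":0,"wz":0}

```text
time_s: 14.95
tcp_pos: [0.5844, 0.0072, 0.1298]
ee_rot: [[-0.289, -0.957, 0.001], [-0.957, 0.289, -0.0], [-0.0, -0.001, -1.0]]
wrist_force: [0.5, -0.2, -1.0]
gripper_width: 0.175
```

Run:
```python
from h import *
s=dict(r.sense());print(s['time_s'],s['tcp_pos'],s['wrist_force'],s['gripper_width'])
import pickle; pickle.dump(s,open('s9.pkl','wb'))
t=cams.capture('wrist')[:,:,::-1]
cv2.imwrite('pics/wrist9.png',t)
cv2.imwrite('pics/c13.png',cv2.resize(t[180:260,230:330],None,fx=7,fy=7,interpolation=cv2.INTER_CUBIC))
t=cams.capture('scene')[:,:,::-1]
cv2.imwrite('pics/c14.png',cv2.resize(t[140:260,210:370],None,fx=5,fy=5,interpolation=cv2.INTER_CUBIC))
h=np.array([.5723,-.0332])+.044*np.array([.289,.957]);h=np.append(h,.056);R=s['ee_rot']
for r_ in (.0001,.0086,):
  a=np.linspace(0,2*np.pi,9)[:8]; P=h+r_*(np.outer(np.cos(a),R[:,0])+np.outer(np.sin(a),R[:,1]))
  print(((proj('wrist',P,s)-[230,180]+.5)*7-.5).round(0).tolist())
```

```text
14.95 [0.58436612 0.00723662 0.12978462] [ 0.53007482 -0.16989154 -1.01872675] 0.174664509140711
[[350.0, 269.0], [351.0, 269.0], [351.0, 269.0], [351.0, 270.0], [350.0, 270.0], [349.0, 270.0], [349.0, 269.0], [349.0, 269.0]]
[[350.0, 199.0], [402.0, 220.0], [423.0, 269.0], [401.0, 318.0], [350.0, 339.0], [299.0, 318.0], [277.0, 269.0], [298.0, 220.0]]
```

View pics/c13.png

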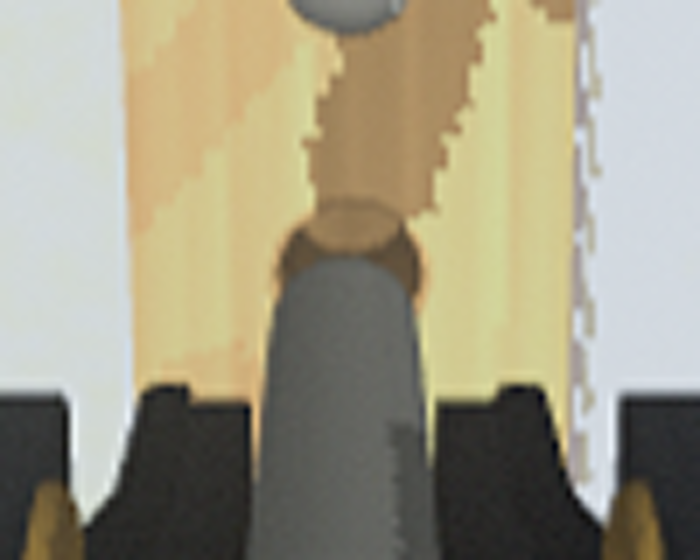

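View pics/c14.png

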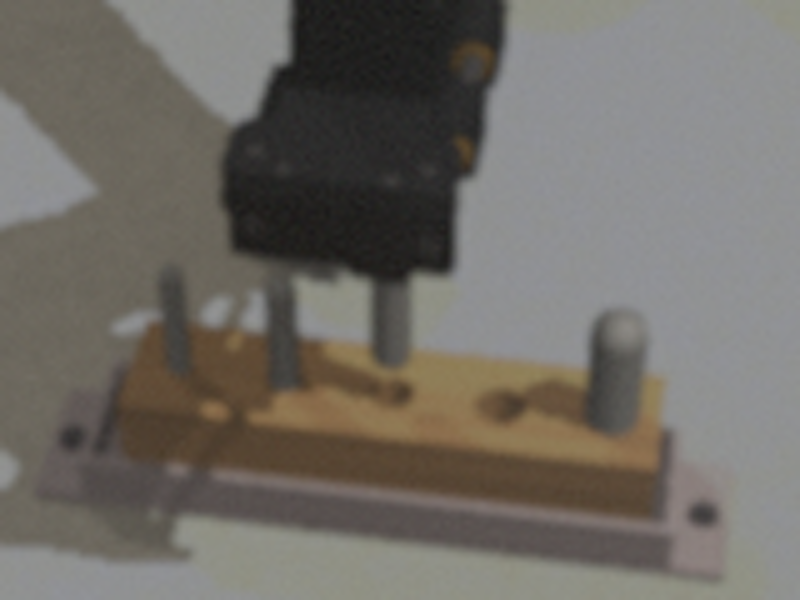

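Run:
```python
from h import *
import pickle; s=pickle.load(open('s9.pkl','rb'));R=s['ee_rot'];t=s['tcp_pos']
for uv in((350,199),(277,270),(424,270)): print('hole',(R.T@(atz('wrist',crop(uv,230,180,7),.056,s)-t)*1e3).round(2))
zb=t[2]-.0541
for uv in((346,255),(277,300),(416,300)): print('punch',zb,(R.T@(atz('wrist',crop(uv,230,180,7),zb,s)-t)*1e3).round(2))
```

```text
hole [ 6.820e+00 -6.000e-02  7.378e+01]
hole [-1.85 -8.66 73.8 ]
hole [-1.83  8.68 73.77]
punch 0.07568462268484766 [ 5.8  -0.54 54.1 ]
punch 0.07568462268484766 [ 0.7  -8.03 54.11]
punch 0.07568462268484766 [ 0.71  7.06 54.09]
```

Request:
drive_tool:
  deltas:
    - {"dx":0,"dy":0.0002,"dz":0.003,"wx":0,"wy":0,"wz":0}
    - {"dx":0,"dy":0.0002,"dz":0.006,"wx":0,"wy":0,"wz":0}
    - {"dx":0,"dy":0.0002,"dz":0.01,"wx":0,"wy":0,"wz":0}
    - {"dx":0,"dy":0.0002,"dz":0.012,"wx":0,"wy":0,"wz":0}
    - {"dx":0,"dy":0.0002,"dz":0.012,"wx":0,"wy":0,"wz":0}
    - {"dx":0,"dy":0.0002,"dz":0.012,"wx":0,"wy":0,"wz":0}

```text
time_s: 15.65
tcp_pos: [0.5837, 0.0077, 0.117]
ee_rot: [[-0.289, -0.957, -0.0], [-0.957, 0.289, -0.0], [0.0, 0.0, -1.0]]
wrist_force: [0.6, 0.3, -0.9]
gripper_width: 0.173
```

Run:
```python
from h import *
s=dict(r.sense());print(s['time_s'],s['tcp_pos'],s['wrist_force'],s['gripper_width'])
import pickle; pickle.dump(s,open('s10.pkl','wb'))
t=cams.capture('wrist')[:,:,::-1]
cv2.imwrite('pics/c15.png',cv2.resize(t[180:260,230:330],None,fx=7,fy=7,interpolation=cv2.INTER_CUBIC))
tgt=np.array([.583816,.007708]);print(s['ee_rot'].T@np.append(tgt-s['tcp_pos'][:2],0))
```

```text
15.65 [0.58367535 0.00770343 0.11697723] [ 0.55981482  0.27735188 -0.86128828] 0.17269924355118368
[-4.49960358e-05 -1.33337467e-04 -1.29887290e-08]
```

View pics/c15.png

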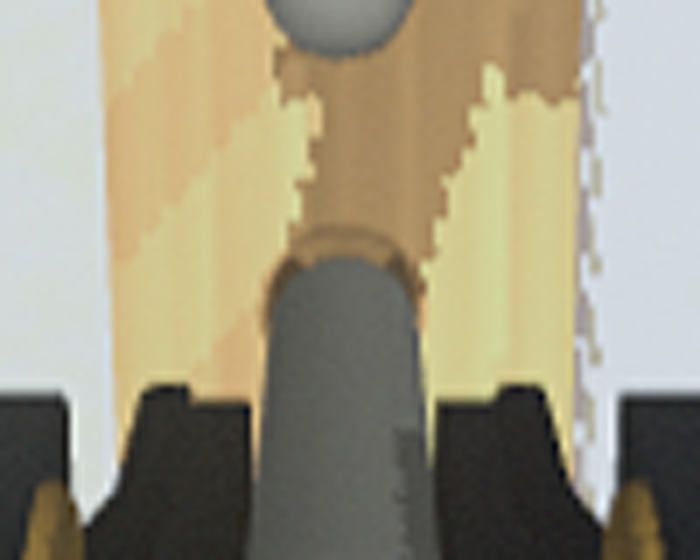

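Run:
```python
from h import *
import pickle; s=pickle.load(open('s10.pkl','rb'));R=s['ee_rot'];t=s['tcp_pos']
for uv in((345,224),(267,300),(424,300)): print('hole',(R.T@(atz('wrist',crop(uv,230,180,7),.056,s)-t)*1e3).round(2))
zb=t[2]-.0541
for uv in((346,255),(274,300),(416,300)): print('punch',zb,(R.T@(atz('wrist',crop(uv,230,180,7),zb,s)-t)*1e3).round(2))
```

```text
hole [ 7.35 -0.65 60.98]
hole [-1.48 -9.38 60.98]
hole [-1.47  8.2  60.98]
punch 0.06287722773022061 [ 5.8  -0.54 54.1 ]
punch 0.06287722773022061 [ 0.7  -8.35 54.1 ]
punch 0.06287722773022061 [ 0.71  7.06 54.1 ]
```

Request:
drive_tool:
  deltas:
    - {"dx":0.0003,"dy":0,"dz":0.003,"wx":0,"wy":0,"wz":0}
    - {"dx":0.0003,"dy":0,"dz":0.005,"wx":0,"wy":0,"wz":0}
    - {"dx":0.0003,"dy":0,"dz":0.0065,"wx":0,"wy":0,"wz":0}
    - {"dx":0.0003,"dy":0,"dz":0.008,"wx":0,"wy":0,"wz":0}
    - {"dx":0.0003,"dy":0,"dz":0.0095,"wx":0,"wy":0,"wz":0}
    - {"dx":0.0003,"dy":0,"dz":0.0095,"wx":0,"wy":0,"wz":0}
    - {"dx":0.0003,"dy":0,"dz":0.0095,"wx":0,"wy":0,"wz":0}

```text
time_s: 16.4
tcp_pos: [0.5836, 0.0074, 0.1075]
ee_rot: [[-0.289, -0.957, 0.0], [-0.957, 0.289, -0.0], [0.0, -0.0, -1.0]]
wrist_force: [0.3, 0.3, -0.7]
gripper_width: 0.176
```

No contact force at 2.5 mm below the mouth, so it's in. Continuing gently.

Request:
drive_tool:
  deltas:
    - {"dx":0,"dy":0,"dz":0.002,"wx":0,"wy":0,"wz":0}
    - {"dx":0,"dy":0,"dz":0.004,"wx":0,"wy":0,"wz":0}
    - {"dx":0,"dy":0,"dz":0.006,"wx":0,"wy":0,"wz":0}
    - {"dx":0,"dy":0,"dz":0.008,"wx":0,"wy":0,"wz":0}
    - {"dx":0,"dy":0,"dz":0.008,"wx":0,"wy":0,"wz":0}

```text
time_s: 16.9
tcp_pos: [0.5835, 0.0074, 0.0992]
ee_rot: [[-0.289, -0.957, -0.0], [-0.957, 0.289, -0.0], [0.0, 0.0, -1.0]]
wrist_force: [-0.0, 0.0, -1.6]
gripper_width: 0.176
```

Request:
drive_tool:
  deltas:
    - {"dx":0,"dy":0,"dz":0.003,"wx":0,"wy":0,"wz":0}
    - {"dx":0,"dy":0,"dz":0.006,"wx":0,"wy":0,"wz":0}
    - {"dx":0,"dy":0,"dz":0.009,"wx":0,"wy":0,"wz":0}
    - {"dx":0,"dy":0,"dz":0.012,"wx":0,"wy":0,"wz":0}
    - {"dx":0,"dy":0,"dz":0.012,"wx":0,"wy":0,"wz":0}
    - {"dx":0,"dy":0,"dz":0.012,"wx":0,"wy":0,"wz":0}

```text
time_s: 17.5
tcp_pos: [0.5835, 0.0074, 0.0874]
ee_rot: [[-0.289, -0.957, -0.0], [-0.957, 0.289, -0.0], [0.0, 0.0, -1.0]]
wrist_force: [0.2, 0.7, 0.3]
gripper_width: 0.171
```

Request:
drive_tool:
  deltas:
    - {"dx":0,"dy":0,"dz":0.003,"wx":0,"wy":0,"wz":0}
    - {"dx":0,"dy":0,"dz":0.006,"wx":0,"wy":0,"wz":0}
    - {"dx":0,"dy":0,"dz":0.009,"wx":0,"wy":0,"wz":0}
    - {"dx":0,"dy":0,"dz":0.012,"wx":0,"wy":0,"wz":0}
    - {"dx":0,"dy":0,"dz":0.014,"wx":0,"wy":0,"wz":0}
    - {"dx":0,"dy":0,"dz":0.0155,"wx":0,"wy":0,"wz":0}
    - {"dx":0,"dy":0,"dz":0.016,"wx":0,"wy":0,"wz":0}
    - {"dx":0,"dy":0,"dz":0.016,"wx":0,"wy":0,"wz":0}

```text
time_s: 18.3
tcp_pos: [0.5835, 0.0074, 0.0715]
ee_rot: [[-0.289, -0.957, -0.0], [-0.957, 0.289, 0.0], [0.0, 0.0, -1.0]]
wrist_force: [-0.5, 0.4, -1.6]
gripper_width: 0.177
```

Request:
drive_tool:
  deltas:
    - {"dx":0,"dy":0,"dz":0,"wx":0,"wy":0,"wz":0}
    - {"dx":0,"dy":0,"dz":0,"wx":0,"wy":0,"wz":0}
    - {"dx":0,"dy":0,"dz":0,"wx":0,"wy":0,"wz":0}
    - {"dx":0,"dy":0,"dz":0,"wx":0,"wy":0,"wz":0}
    - {"dx":0,"dy":0,"dz":0,"wx":0,"wy":0,"wz":0}
    - {"dx":0,"dy":0,"dz":-0.01,"wx":0,"wy":0,"wz":0}
    - {"dx":0,"dy":0,"dz":-0.04,"wx":0,"wy":0,"wz":0}
    - {"dx":0,"dy":0,"dz":-0.08,"wx":0,"wy":0,"wz":0}
    - {"dx":0,"dy":0,"dz":-0.12,"wx":0,"wy":0,"wz":0}
    - {"dx":0,"dy":0,"dz":-0.16,"wx":0,"wy":0,"wz":0}
    - {"dx":0,"dy":0,"dz":-0.18,"wx":0,"wy":0,"wz":0}
    - {"dx":0,"dy":0,"dz":-0.18,"wx":0,"wy":0,"wz":0}
    - {"dx":0,"dy":0,"dz":-0.18,"wx":0,"wy":0,"wz":0}
  gripper: 0.5

```text
time_s: 19.6
tcp_pos: [0.5831, 0.0075, 0.2518]
ee_rot: [[-0.289, -0.957, 0.0], [-0.957, 0.289, 0.001], [-0.001, -0.0, -1.0]]
wrist_force: [0.8, 0.7, -0.8]
gripper_width: 0.503
```

Run:
```python
from h import *
s=dict(r.sense());print(s['time_s'],s['tcp_pos'],s['gripper_width'])
cv2.imwrite('pics/wrist11.png',cams.capture('wrist')[:,:,::-1])
t=cams.capture('scene')[:,:,::-1];cv2.imwrite('pics/scene11.png',t)
cv2.imwrite('pics/c16.png',cv2.resize(t[140:260,210:370],None,fx=5,fy=5,interpolation=cv2.INTER_CUBIC))
```

```text
19.6 [0.58314021 0.00751032 0.25181916] 0.5034810179981677
```

View pics/c16.png

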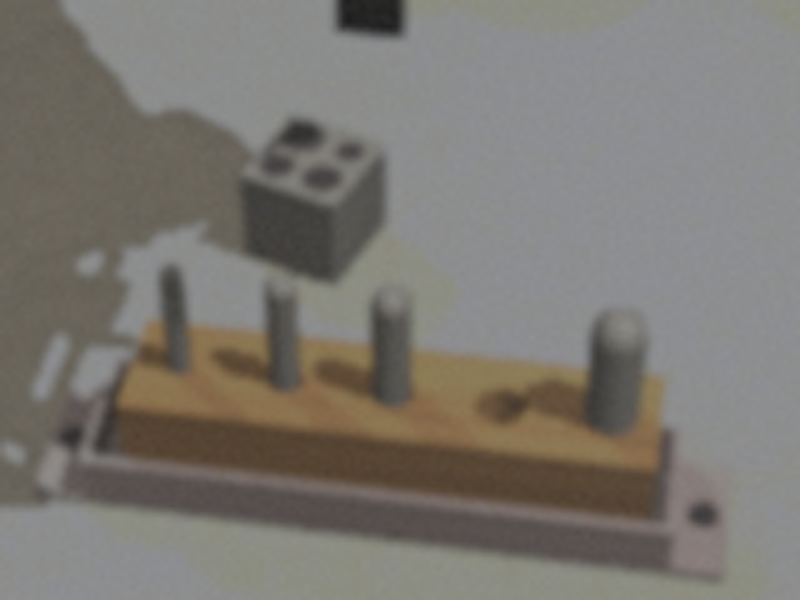

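View pics/wrist11.png

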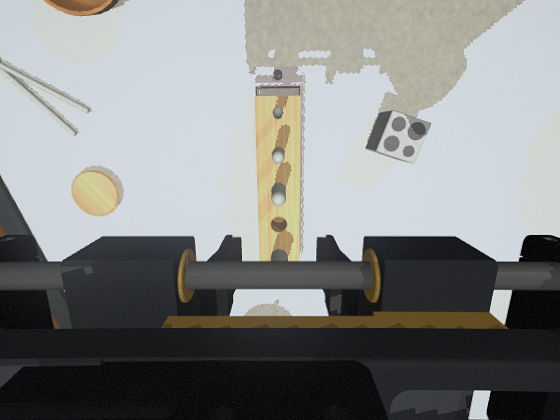

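Run:
```python
from station import ticket
print(ticket.finish_job())
```

```text
the job is handed in; nothing more can be done
None
```

Both punches are upright in their own holes, let go, and the job was handed in at about 19.7 s of the 67 s allowed. The 13 mm punch is in the 13 mm hole, the 16 mm punch is in the 16 mm hole, and the 19 mm hole is empty.

- **Insertion:** I lined up each punch with its hole using the wrist camera. No wrist-force reading taken between insertion steps exceeded about 2 N, which is close to sensor noise. I let go 1 to 1.5 mm above the hole floor by calculation, so each punch dropped the last bit.
- **Last pictures:** the scene and wrist views show the two punches upright and standing about as far proud as the fixed 10 and 22 mm ones. The strip looked unmoved and the doming block sits where it was. The bowl is only partly in the last wrist view, and I did not re-measure the block, bowl or tin.
- **Arm:** the gripper was open and about 14 cm above the punches at hand-in.
- **What disagreed:** the wrist camera showed the held punch about 2 mm off the tool axis along the pads, within what I expect from calibration and grasp offset. I aligned punch to hole by their relative positions. One move call was refused because of missing keys and did not move the arm.

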